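# Clear the divider and close the rivet squeezer

### The job

A bracket and its rivet are already on the squeezer's anvil, but a black bin divider has been left standing under the squeezer's red handle. With the fingertips only, push the divider over where it stands so that it falls away from its foot flange and lies flat on its smooth face, then push the red handle all the way down to its stop and leave it there. Do not pick up or drag anything, let the divider and the squeezer never touch each other, and leave everything else on the bench where it is.

Things in the scene. Friction and masses are not known exactly. Their poses are not given: they have to be found in the camera images.
- squeezer: grey cast-iron rivet squeezer, fixed. Origin on the bench under the handle's pivot, z up; the handle swings down towards its -y. Base 120 (x) by 150 mm (y -55 to +95), 18 mm thick; C-frame 46 mm wide, y -32 to +92 mm, 116 mm high; pivot cheeks 54 mm wide, 148 mm high.
- pivot (a point): axis of the handle's hinge, 125 mm above the bench over the squeezer's origin; the hinge runs along the squeezer's x axis
- lever (a joint): angle of the handle, rad: 0 = straight up, growing as it swings down to the squeezer's -y side; 1.57 = level; stop at 1.75 (10 degrees below level). Starts between 0 and 0.3. Stiff hinge: stays where it is left, takes about 6 to 10 N at the red grip to move.
- red_grip (a point): centre of the handle's red grip, 165 mm from the pivot along the handle. The grip spans 115 to 220 mm from the pivot, 34 mm wide (along the hinge axis), 26 mm thick (13 mm either side of the handle's centre line); the bare bar is 16 mm wide and 14 mm thick.
- divider: loose black phenolic L: upright plate 90 (y) by 160 tall by 8 mm thick, 0.18 to 0.35 kg, with an 8 mm thick foot flange reaching 40 mm to -x (yellow slip on that side). Origin: middle of the bottom edge of the smooth +x face; it tips about this edge when pushed to +x, and lies with x straight down. Stands 150 to 190 mm from the pivot on the squeezer's -y side; the bench it falls on is clear.
- pin_a: stainless clevis pin standing on its head, 60 mm tall, head 22 mm, shank 12 mm diameter; origin at the centre of its underside. Leave alone.
- pin_b: second clevis pin, the same. Leave alone.
- block: walnut block 50 by 110 by 30 mm high, origin at the centre of its underside. Leave alone.
- gauge: brass thread plug gauge, 95 mm long, 20 mm diameter, standing in a 22 mm deep hole of the walnut block; origin at its lower end. Leave alone.
- ring: dark steel ring gauge, 56 mm outside diameter, 18 mm high, lying flat; origin at the centre of its underside. Leave alone.
- oil: green oil bottle, 48 mm diameter, 120 mm tall; origin at the centre of its underside. Leave alone.

How it is judged (in metres and radians):
On the way, in this order (a step that is already met when the one before it is completed fails the run):
1. the divider lies flat on its smooth face (angle between divider's own x axis and vertical above 3 rad and linear speed of divider below 0.03 m/s), for 0.2 s.
2. the red handle is down at its stop (value of joint lever above 1.67 rad), for 0.2 s.
At the end, for the whole second after the job is handed in: the divider lies at rest flat on the bench on its smooth face (within 8 degrees, its tipping edge under 10 mm above the bench) and the red handle stays down within 0.08 rad (5 degrees) of its stop (angle between divider's own x axis and vertical above 3 rad and height (world z) of divider below 0.01 m and linear speed of divider below 0.02 m/s and value of joint lever above 1.67 rad); the robot touches nothing.
It fails at once if the divider is lifted (its tipping edge more than 30 mm above the bench) (height (world z) of divider above 0.03 m).
It fails at once if the divider is dragged or carried (its tipping edge more than 80 mm from where it stood) (distance of divider from where it was at the start of the episode above 0.08 m).
It fails at once if the divider and the squeezer or its handle touch (contact force between divider and squeezer above 0.5 N).
It fails at once if a clevis pin is moved more than 20 mm or tipped (distance of any of pin_a, pin_b from where it was at the start of the episode above 0.02 m or angle between any of pin_a, pin_b's own z axis and vertical above 0.5 rad).
It fails at once if the gauge, its block, the ring gauge or the bottle is moved more than 20 mm or tipped (distance of any of gauge, block, ring, oil from where it was at the start of the episode above 0.02 m or angle between oil's own z axis and vertical above 0.5 rad).
It also fails if it takes over 48 s, if anything falls off the work surface, if the arm or the gripper's body presses on something with over 40 N, if the wrist force passes 120 N, or if a joint passes its speed limit or range.

### The arm

A 6-joint arm with a two-finger parallel gripper is mounted at the origin on the work surface. World frame = base frame: x ahead of the robot, y to its left, z up, the work surface at z = 0. Lengths are in m, angles in degrees, forces in N, time in s.
With the tool pointing down it reaches from about 0.275 to 0.75 m from the base axis. Payload 10.2 kg.
Tool frame: the origin (TCP) lies midway between the tips of the shut fingers; the grasp point (between the pads) lies 19 mm behind it; z points along the fingers, y is the line along which they close (so a half turn about z gives the same grasp; the last joint's range is limited). The gripper opens to 85 mm and grips with 20 to 120 N. Pads are 22 mm wide; open, the fingers measure 114 mm over their backs; the gripper's body (76 mm by 85 mm) begins 54 mm behind the grasp point. The pads swing forward as they close: fully open they stand 13 mm farther back than shut.
Start: joints at [50.798, 17.928, 85.812, -0, 76.261, -12.8], TCP at [0.233, 0.47, 0.21] pointing down, gripper open.
Joint ranges: [-168.41, 168.41], [-55.51, 124.54], [10.69, 146.95], [-70.63, 250.63], [1, 178], [-165.06, 165.06]. Speed limits (degrees/s): [136.94, 136.94, 172.46, 180, 180, 180].

### API

Orientations are given as a 3x3 rotation matrix whose columns are the frame's x, y, z axes.
In Python, from rig import manip gives the robot as it stands. The module is installed in compiled form; this text tells all that it offers.
- The arm moves only by the shell command python3 -m pendant 'ROWS'. ROWS is JSON, a list that holds one entry, the list of rows, each a list of 5 numbers: the shift along the tool's x, y, z normalised to -1 to 1, where 1 is 5 cm, then the turn about the tool's z normalised to -1 to 1, where 1 is 90 degrees, then the opening, from 0 (shut) to 1 (fully open). A call has 1 to 5 rows; each row shifts and turns the commanded pose from where the row before left it, along the tool's axes as they then stand; what a row does not reach is not made up. A row lasts 1/12 s, in which the tool goes at most 41.7 mm and 7.16 degrees, less where a joint would pass 70% of its speed; a pose out of reach is approached as far as the arm can. A call with a number of a shift or a turn outside -1 to 1 is refused whole. A call with a gripper value outside its range is refused whole. The fingers move at their own pace and stop on an object; the grip force is fixed at half the most. Time passes only in rows, so rows that do not move let the fingers close. It gives the time, the measured TCP pose, the force, the opening and the grip force at its end, in the units of the state.
- manip.get_obs(): the state, without advancing time (a new reading comes with each control period).
- manip.get_image(name): name is "scene" or "top" or "wrist"; returns a dict with "pixels" (400x640x3 uint8, red, green, blue), "fov_y" (degrees; the focal length in pixels is half the picture's height over the tangent of half this angle, whatever the lens; pixels are square), "cx", "cy" (the principal point, pixels), "eye" and "rotation" of the camera in the world. Camera axes: x right, y down, z forward; pixel columns grow to the right and rows downward; lengths in m; the calibration is good to about 2 mm. A picture is of the moment at which its call begins. There is no depth.
- manip.hand_in(): hands the job in; it is judged then, once.
The state is a dict: "t": time; "q": joint angles; "joint_vel": joint speeds; "tau": joint torques, N m; "tcp_pos": TCP position; "tcp_rot": TCP orientation; "wrist_force": force on the tool from outside, world axes, zero at the start; "wrist_torque": the same for the moment, N m; "width": finger opening in m; "grip_force": force on a finger pad.
Only numpy, scipy, OpenCV 4.12 (cv2) and the standard library are available. Lean on these libraries where they do the work, as an engineer would, in place of code of your own. Each camera call takes 0.05 s, during which the arm holds its last target. There are 200 camera calls.

## Working session

There is one attempt and no reset: what is moved stays moved. The work goes in short steps, Python scripts to look and compute and a shell command to move; the robot and the scene stay as the last step left them, time stands still between calls to the robot, and variables do not carry over. Pictures are saved under pics/ and viewed, at most 10 in all, crops included, and the job is handed in when it is done.

```bash
mkdir -p pics; python3 - <<'E'
from rig import manip
import cv2
for n in ("scene","top"):
    im=manip.get_image(n); cv2.imwrite(f"pics/{n}0.png",im["pixels"][...,::-1])
    print(n,im["fov_y"],im["cx"],im["cy"],im["eye"],im["rotation"])
o=manip.get_obs(); print(o["t"],o["tcp_pos"],o["tcp_rot"],o["width"])
E
```

```text
scene 45.98944769352706 317.2058483481121 200.5359281177836 [ 1.09783096 -0.89820582  0.95574009] [[ 0.85441859  0.30002355 -0.42421072]
 [ 0.51957356 -0.49883807  0.69368861]
 [-0.00348953 -0.81310913 -0.58210083]]
top 53.79982907488393 318.25993872848966 200.5157653062143 [0.41520138 0.01019211 1.51072831] [[ 0.02519208 -0.99624434  0.08284065]
 [-0.99954315 -0.02371773  0.0187337 ]
 [-0.01669855 -0.08327475 -0.99638671]]
0.1 [0.23329818 0.47004328 0.20919506] [[-8.95698164e-01  4.44662032e-01 -6.89802822e-04]
 [ 4.44662510e-01  8.95697758e-01 -8.82140341e-04]
 [ 2.25600525e-04 -1.09686094e-03 -9.99999373e-01]] 0.08554308301347283
```

View pics/scene0.png

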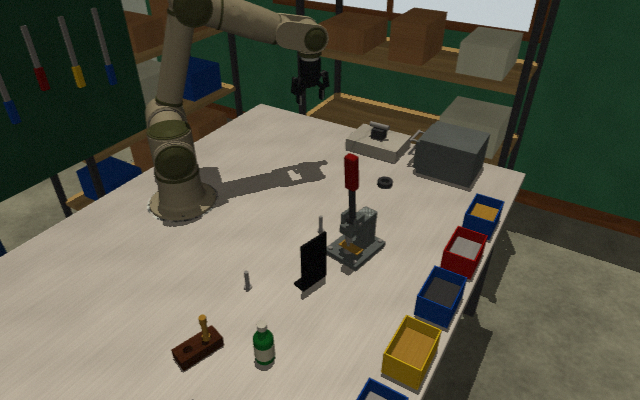

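View pics/top0.png

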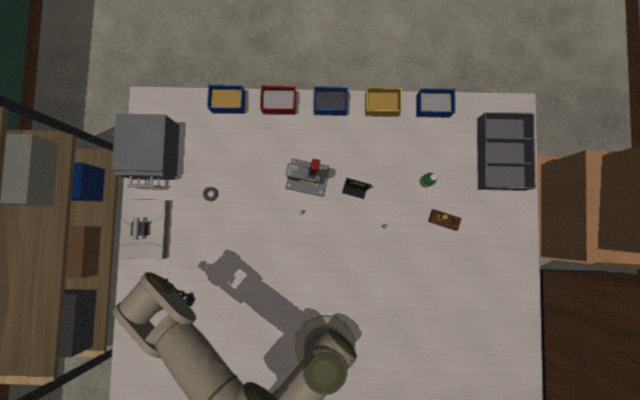

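The scene view shows the squeezer with its red grip at (351,172), the divider at (314,260) and pins at (247,281) and (320,225). The top view has the squeezer at (307,177), the divider at (356,188) and pins at (303,212) and (384,226). I'll zoom in on both.

```bash
python3 - <<'E'
import cv2
a=cv2.imread("pics/top0.png")[145:240,270:400]; cv2.imwrite("pics/topz.png",cv2.convertScaleAbs(cv2.resize(a,(780,570),interpolation=cv2.INTER_CUBIC),alpha=1.5,beta=20))
a=cv2.imread("pics/scene0.png")[145:300,230:400]; cv2.imwrite("pics/scenez.png",cv2.convertScaleAbs(cv2.resize(a,None,fx=3.8,fy=3.8,interpolation=cv2.INTER_CUBIC),alpha=1.6,beta=20))
E
```

```text
(no output)
```

View pics/topz.png

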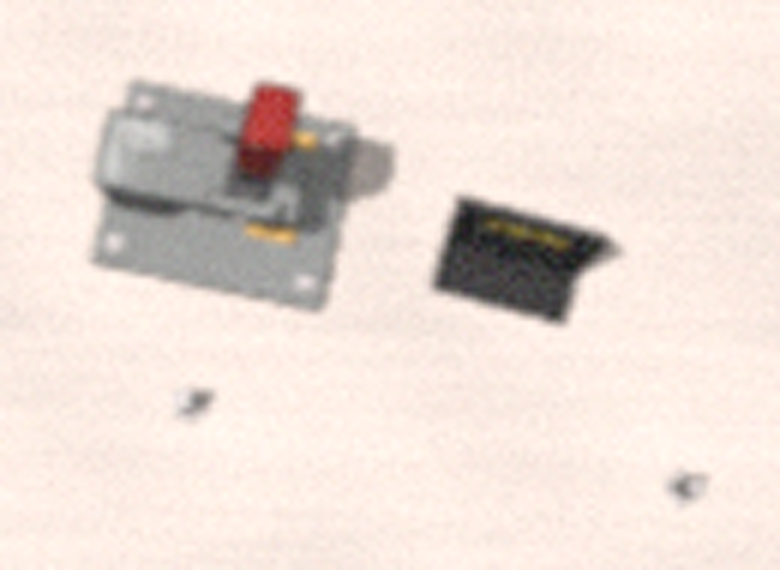

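View pics/scenez.png

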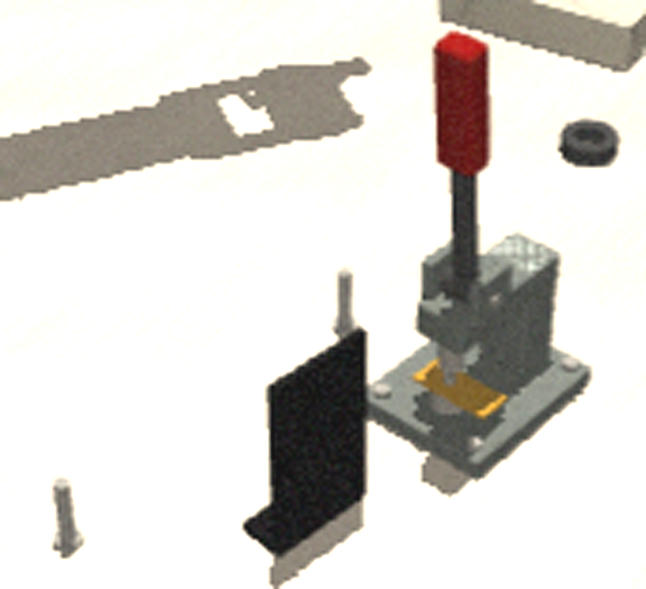

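The divider's smooth face points to about world +x and the flange to -x. In the zoomed top view the flange edge runs (437,290)-(565,322) and the plate's top edge (460,197)-(610,240). The squeezer base corners are near (95,265), (325,310), (355,130) and (130,82). Next I'll cast rays.

```bash
cat > h.py <<'E'
import numpy as np, cv2
from rig import manip
def dirs(im,uv):
    uv=np.atleast_2d(uv).astype(float); f=200/np.tan(np.radians(im["fov_y"])/2)
    c=np.c_[(uv-[im["cx"],im["cy"]])/f,np.ones(len(uv))]
    return c@np.array(im["rotation"]).T
def onz(im,uv,z):
    d=dirs(im,uv); e=np.array(im["eye"]); return e+d*((z-e[2])/d[:,2])[:,None]
def onplane(im,uv,p,n):
    d=dirs(im,uv); e=np.array(im["eye"]); return e+d*(((p-e)@n)/(d@n))[:,None]
E
python3 - <<'E'
from h import *
np.set_printoptions(precision=4,suppress=True)
T=manip.get_image("top"); S=manip.get_image("scene")
zt=lambda p: np.array(p)/6+[269.6,144.6]
zs=lambda p: np.array(p)/3.8+[229.6,144.6]
b=onz(T,zt([(95,265),(325,310),(355,130),(130,82)]),.018); print("base",b, np.linalg.norm(b-np.roll(b,-1,0),axis=1))
ys=(b[0]+b[3]-b[1]-b[2]);ys[2]=0;ys/=np.linalg.norm(ys); xs=np.array([ys[1],-ys[0],0])
o=b.mean(0)-.02*ys; o[2]=0; print("origin",o,"y",ys,"x",xs,"yaw",np.degrees(np.arctan2(xs[1],xs[0])))
fl=onz(T,zt([(437,290),(565,322)]),.008); tp=onz(T,zt([(460,197),(610,240)]),.16)
print("flange",fl,np.linalg.norm(fl[0]-fl[1])); print("top",tp,np.linalg.norm(tp[0]-tp[1]))
sb=onz(S,zs([(275,557),(365,497)]),0); st=onz(S,zs([(270,385),(365,332)]),.16); print("scene bot",sb,np.linalg.norm(sb[0]-sb[1]),"top",st,np.linalg.norm(st[0]-st[1]))
dy=sb[1]-sb[0];dy/=np.linalg.norm(dy); print("div yaw",np.degrees(np.arctan2(-dy[0],dy[1])))
m=sb.mean(0)
print("divider in squeezer frame",(m-o)@xs,(m-o)@ys)
# red grip in plane of motion
piv=o+[0,0,.125]
for n,I in (("scene",S),("top",T)):
    hsv=cv2.cvtColor(I["pixels"],cv2.COLOR_RGB2HSV); k=((hsv[...,0]<8)|(hsv[...,0]>172))&(hsv[...,1]>150)
    r=(slice(145,215),slice(335,365)) if n=="scene" else (slice(150,180),slice(300,330))
    v,u=np.nonzero(k[r]); uv=np.array([u.mean()+r[1].start,v.mean()+r[0].start])
    P=onplane(I,uv,piv,xs)[0]; q=P-piv; print(n,uv,"grip",P,"r",np.linalg.norm(q),"lever",np.arctan2(-q@ys,q[2]))
for u in ((303,211),(384,226)): print("pin",onz(T,u,.06))
E
```

```text
base [[0.5813 0.1646 0.018 ]
 [0.556  0.0177 0.018 ]
 [0.6717 0.0014 0.018 ]
 [0.6996 0.146  0.018 ]] [0.149  0.1169 0.1472 0.1197]
origin [0.6236 0.0627 0.    ] y [0.1792 0.9838 0.    ] x [ 0.9838 -0.1792  0.    ] yaw -10.324519730596956
flange [[ 0.5715 -0.0533  0.008 ]
 [ 0.5529 -0.1352  0.008 ]] 0.08389216844442828
top [[ 0.6097 -0.059   0.16  ]
 [ 0.5868 -0.1455  0.16  ]] 0.08941736179775989
scene bot [[ 0.5877 -0.1462  0.    ]
 [ 0.6124 -0.0601  0.    ]] 0.0896435716002639 top [[ 0.5852 -0.1421  0.16  ]
 [ 0.6116 -0.0608  0.16  ]] 0.08545179222870297
div yaw -16.04399904274408
divider in squeezer frame 0.006610622878751082 -0.16742780963340975
scene [351.0379 171.804 ] grip [0.6217 0.0528 0.2903] r 0.16559938080597916 lever 0.061140531953785625
top [314.117  166.3298] grip [0.6209 0.0483 0.3066] r 0.18216195206054675 lever 0.08071500705617154
pin [[0.4957 0.0928 0.06  ]]
pin [[ 0.4479 -0.2057  0.06  ]]
```

The measurements agree with the given sizes: base 0.149 x 0.118 m, plate 0.090 m, grip radius 0.166 m and lever about 0.06. The divider's edge is at (0.600,-0.103) with yaw about -15.5°. I'll align the tool and shut the fingers first.

```bash
python3 -m pendant '[[[0,0,0,-0.06,0],[0,0,0,-0.06,0],[0,0,0,0,0],[0,0,0,0,0]]]'
cat > go.py <<'E'
import sys; from h import *
o=manip.get_obs(); R=np.array(o["tcp_rot"]); p=np.array(o["tcp_pos"])
t=np.array([float(a) for a in sys.argv[1:4]])
print("t",round(o["t"],2),"tcp",p.round(4),"F",np.round(o["wrist_force"],1),"xyaw",round(float(np.degrees(np.arctan2(R[1,0],R[0,0]))),2),"w",round(o["width"],4),"shift units",((t-p)@R/.05).round(3))
E
python3 go.py 0.542 -0.087 0.21
```

```text
t: 0.53
tcp_pos: [0.2334, 0.4702, 0.2096]
tcp_rot: [[-0.962, 0.272, -0.0], [0.272, 0.962, -0.0], [0.0, -0.0, -1.0]]
wrist_force: [-0.2, 0.7, -0.2]
width: 0.0392
grip_force: 0.0
t 0.53 tcp [0.2334 0.4702 0.2096] F [-0.2  0.7 -0.2] xyaw 164.24 w 0.0392 shift units [-8.966e+00 -9.049e+00 -7.000e-03]
```

```bash
python3 -m pendant '[[[-0.45,-0.45,0,0,0],[-0.45,-0.45,0,0,0],[-0.45,-0.45,0,0,0],[-0.45,-0.45,0,0,0],[-0.45,-0.45,0,0,0]]]' >/dev/null; python3 go.py 0.542 -0.087 0.21
python3 -m pendant '[[[-0.45,-0.45,0,0,0],[-0.45,-0.45,0,0,0],[-0.45,-0.45,0,0,0],[-0.45,-0.45,0,0,0],[-0.45,-0.45,0,0,0]]]' >/dev/null; python3 go.py 0.542 -0.087 0.21
```

```text
t 0.95 tcp [0.3119 0.3303 0.2097] F [ 1.2  0.  -0. ] xyaw 164.24 w -0.0 shift units [-6.695e+00 -6.783e+00 -5.000e-03]
t 1.37 tcp [0.3902 0.1916 0.2098] F [0.4 0.8 0.5] xyaw 164.22 w 0.0004 shift units [-4.438e+00 -4.535e+00 -3.000e-03]
```

```bash
python3 -m pendant '[[[-0.45,-0.45,0,0,0],[-0.45,-0.45,0,0,0],[-0.45,-0.45,0,0,0],[-0.45,-0.45,0,0,0],[-0.45,-0.45,0,0,0]]]' >/dev/null
python3 -m pendant '[[[-0.45,-0.45,0,0,0],[-0.45,-0.45,0,0,0],[-0.45,-0.45,0,0,0],[-0.45,-0.45,0,0,0],[-0.35,-0.45,0,0,0]]]' >/dev/null; python3 go.py 0.542 -0.087 0.13
```

```text
t 2.2 tcp [ 0.5418 -0.0846  0.2095] F [0.2 0.  0.5] xyaw 164.2 w -0.0002 shift units [-0.016 -0.046  1.59 ]
```

```bash
python3 -m pendant '[[[0,-0.05,0.4,0,0],[0,0,0.4,0,0],[0,0,0.4,0,0],[0,0,0.38,0,0],[0,0,0,0,0]]]' >/dev/null; python3 go.py 0.6 -0.103 0.13
python3 -m pendant '[[[-0.16,0,0,0,0],[-0.16,0,0,0,0],[-0.16,0,0,0,0],[-0.1,0,0,0,0],[0,0,0,0,0]]]' >/dev/null; python3 go.py 0.6 -0.103 0.13
python3 - <<'E'
from h import *
a=manip.get_image("scene")["pixels"][145:300,230:400,::-1]; cv2.imwrite("pics/a.png",cv2.convertScaleAbs(cv2.resize(a,None,fx=3.5,fy=3.5,interpolation=2),alpha=1.6,beta=20))
E
```

```text
t 2.62 tcp [ 0.5386 -0.0847  0.1272] F [-0.1 -0.  -0.7] xyaw 164.23 w 0.0001 shift units [-1.281 -0.018 -0.064]
t 3.03 tcp [ 0.5691 -0.0934  0.1314] F [ 0.4  0.4 -0.5] xyaw 164.33 w -0.0002 shift units [-0.647 -0.019  0.029]
```

View pics/a.png

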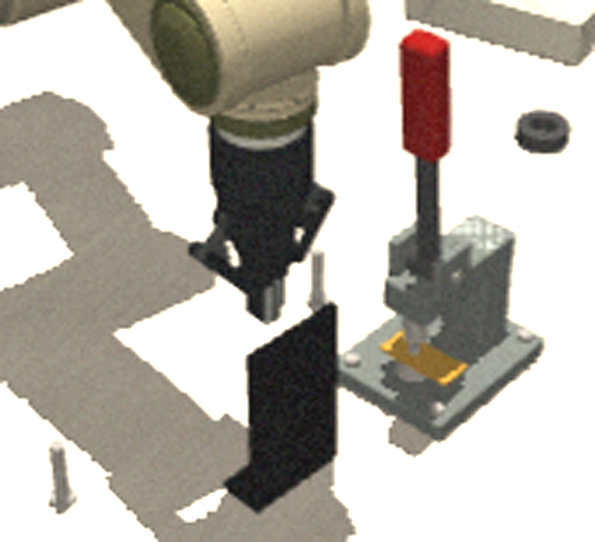

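The fingertips are at about (265,318) in this crop, behind the plate's top edge, and the divider is still standing. I'll check the tip's projection before pushing.

```bash
python3 - <<'E'
from h import *
S=manip.get_image("scene"); p=np.array(manip.get_obs()["tcp_pos"])
R=np.array(S["rotation"]); f=200/np.tan(np.radians(S["fov_y"])/2)
def pr(q): c=(np.array(q)-S["eye"])@R; uv=c[:2]/c[2]*f+[S["cx"],S["cy"]]; return ((uv-[230,145])*3.5).round(0)
print(pr(p),pr([.600,-.103,.16]),pr([.6124,-.0601,.16]),pr([.5877,-.146,.16]))
E
```

```text
[264. 338.] [293. 330.] [336. 304.] [247. 357.]
```

```bash
python3 -m pendant '[[[0,-0.02,0.3,0,0],[-0.06,0,0,0,0],[-0.06,0,0,0,0],[-0.06,0,0,0,0],[-0.06,0,0,0,0]]]' >/dev/null; python3 go.py 0.6 -0.103 0.115
python3 -m pendant '[[[-0.06,0,0,0,0],[-0.06,0,0,0,0],[-0.06,0,0,0,0],[-0.06,0,0,0,0],[-0.06,0,0,0,0]]]' >/dev/null; python3 go.py 0.6 -0.103 0.115
python3 - <<'E'
from h import *
a=manip.get_image("scene")["pixels"][145:300,230:400,::-1]; cv2.imwrite("pics/b.png",cv2.convertScaleAbs(cv2.resize(a,None,fx=3.5,fy=3.5,interpolation=2),alpha=1.2,beta=20))
E
```

```text
t 3.55 tcp [ 0.5802 -0.0974  0.1164] F [ 0.7 -0.4  0.2] xyaw 164.39 w 0.0 shift units [-0.412 -0.001  0.029]
t 3.97 tcp [ 0.5943 -0.1014  0.1157] F [ 0.3 -0.  -0.8] xyaw 164.4 w -0.0003 shift units [-0.118 -0.001  0.015]
```

View pics/b.png

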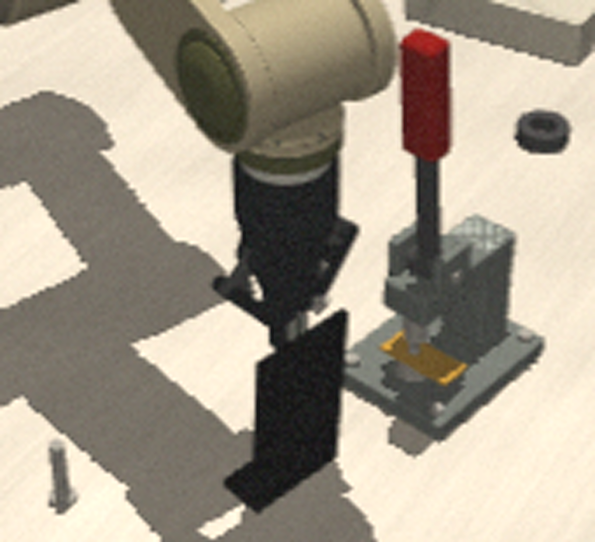

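The plate has started tilting: its top corner moved from (336,304) to (346,311) while the foot stayed put. I'll keep pushing.

```bash
python3 -m pendant '[[[-0.06,0,0,0,0],[-0.06,0,0,0,0],[-0.06,0,0,0,0],[-0.06,0,0,0,0],[0,0,0,0,0]]]' >/dev/null; python3 go.py 0.6 -0.103 0.115
python3 -m pendant '[[[0,0,0,0,0],[0,0,0,0,0],[0,0,0,0,0],[0,0,0,0,0],[0,0,0,0,0]]]' >/dev/null; python3 go.py 0.6 -0.103 0.115
python3 - <<'E'
from h import *
a=manip.get_image("scene")["pixels"][145:300,230:400,::-1]; cv2.imwrite("pics/c.png",cv2.convertScaleAbs(cv2.resize(a,None,fx=3.5,fy=3.5,interpolation=2),alpha=1.2,beta=20))
E
```

```text
t 4.43 tcp [ 0.606  -0.1047  0.1156] F [ 0.3  0.  -0.1] xyaw 164.39 w 0.0001 shift units [0.126 0.    0.013]
t 4.85 tcp [ 0.6056 -0.1045  0.1157] F [ 0.2  0.9 -0.1] xyaw 164.4 w -0.0001 shift units [ 0.115 -0.001  0.015]
```

View pics/c.png

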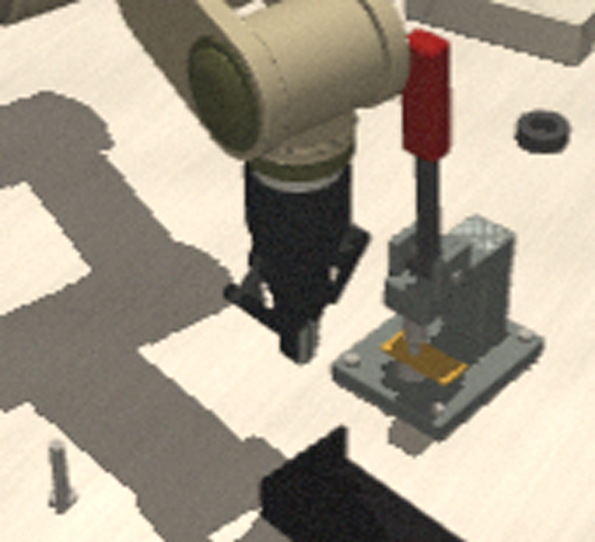

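The divider lies flat on its smooth face with the flange up. Next I retreat, raise the tool and turn it about 85°, so the knuckles lie along the hinge, then go round to the back of the handle.

```bash
python3 -m pendant '[[[0.44,0,-0.2,0,0],[0.44,0,-0.3,0,0],[0.44,0,-0.4,0,0],[0.44,0,-0.4,0,0],[0.44,0,-0.4,0,0]]]' >/dev/null; python3 go.py 0.5 -0.08 0.30
python3 -m pendant '[[[0,0,-0.5,0.078,0],[0,0,-0.5,0.078,0],[0,0,-0.5,0.078,0],[0,0,-0.4,0.078,0],[0,0,0,0.078,0]]]' >/dev/null; python3 go.py 0.5 -0.08 0.30
python3 -m pendant '[[[0,0,0,0.078,0],[0,0,0,0.078,0],[0,0,0,0.078,0],[0,0,0,0.078,0],[0,0,0,0.078,0]]]' >/dev/null
python3 -m pendant '[[[0,0,0,0.078,0],[0,0,0,0.078,0],[0,0,0,0,0]]]' >/dev/null; python3 go.py 0.5 0.13 0.29
```

```text
t 5.32 tcp [ 0.4985 -0.0746  0.2015] F [ 0.5 -1.1 -0.1] xyaw 164.4 w -0.0001 shift units [-0.058 -0.096 -1.971]
t 5.73 tcp [ 0.5007 -0.0753  0.3   ] F [ 0.7 -0.1  0.3] xyaw 128.96 w 0.0 shift units [-0.065 -0.069 -0.   ]
t 6.4 tcp [ 0.4996 -0.0749  0.2958] F [-0.6  0.1  1. ] xyaw 79.91 w -0.0001 shift units [ 4.036 -0.71   0.115]
```

```bash
python3 -m pendant '[[[0.45,0,0,0,0],[0.45,0,0,0,0],[0.45,0,0,0,0],[0.45,0,0,0,0],[0.45,0,0,0,0]]]' >/dev/null
python3 -m pendant '[[[0.45,0,0,0,0],[0.45,0,0,0,0],[0.45,0,0,0,0],[0.45,0,0,0,0],[0,0,0,0,0]]]' >/dev/null; python3 go.py 0.634 0.120 0.29
```

```text
t 7.23 tcp [0.5343 0.1276 0.2955] F [-0.  -0.2 -0.1] xyaw 80.58 w 0.0002 shift units [0.176 1.993 0.11 ]
```

```bash
python3 -m pendant '[[[0.04,0.4,0.02,0,0],[0.04,0.4,0.02,0,0],[0.04,0.4,0.02,0,0],[0.03,0.4,0.02,0,0],[0.03,0.4,0.02,0,0]]]' >/dev/null; python3 -m pendant '[[[0,0,0,0.008,0]]]' >/dev/null; python3 go.py 0.6279 0.0863 0.29
python3 - <<'E'
from h import *
a=manip.get_image("scene")["pixels"][125:290,230:410,::-1]; cv2.imwrite("pics/d.png",cv2.convertScaleAbs(cv2.resize(a,None,fx=3.5,fy=3.5,interpolation=2),alpha=1.2,beta=20))
E
```

```text
t 7.73 tcp [0.6363 0.115  0.2888] F [-0.6  0.2 -0.1] xyaw 79.56 w -0.0 shift units [-0.595 -0.06  -0.023]
```

View pics/d.png

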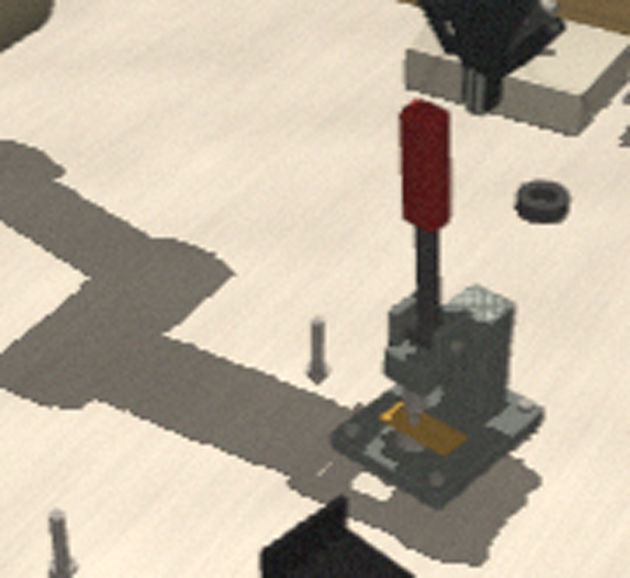

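The fingertips are at (482,108), behind the upright handle, and the grip spans (425,100)-(425,228). I'll check the tip's projection again.

```bash
python3 - <<'E'
from h import *
S=manip.get_image("scene"); 
R=np.array(S["rotation"]); f=200/np.tan(np.radians(S["fov_y"])/2)
def pr(q,o): c=(np.array(q)-S["eye"])@R; uv=c[:2]/c[2]*f+[S["cx"],S["cy"]]; return ((uv-o)*3.5).round(0)
for dz in (0,.01,.02): print(pr([.6363,.115,.2888+dz],[230,125]),pr([.6056,-.1045,.1157+dz],[230,145]))
p=np.array([.6236,.0627,.125]); ys=np.array([.179,.984,0]); u=-.061*ys+[0,0,1]
for r in (.115,.165,.22): print(pr(p+r*u,[230,125]))
E
```

```text
[478. 134.] [298. 379.]
[478. 123.] [298. 369.]
[479. 112.] [298. 359.]
[424. 217.]
[424. 164.]
[424. 103.]
```

```bash
python3 -m pendant '[[[-0.1,-0.05,0.18,0,0],[-0.12,0,0,0,0],[-0.12,0,0,0,0],[-0.12,0,0,0,0],[-0.12,0,0,0,0]]]' >/dev/null; python3 go.py 0.6279 0.0863 0.28
python3 -m pendant '[[[-0.2,0,0,0,0],[-0.2,0,0,0,0],[-0.2,0,0,0,0],[-0.2,0,0,0,0],[-0.2,0,0,0,0]]]' >/dev/null; python3 go.py 0.6189 0.0367 0.28
python3 -m pendant '[[[-0.19,0,0.05,0,0],[-0.19,0,0.06,0,0],[-0.19,0,0.07,0,0],[-0.19,0,0.07,0,0],[-0.19,0,0.07,0,0]]]' >/dev/null; python3 go.py 0.6102 -0.0111 0.264
```

```text
t 8.25 tcp [0.6263 0.0876 0.2825] F [1.2 0.5 0.6] xyaw 79.46 w -0.0001 shift units [-0.02   0.036  0.05 ]
t 8.67 tcp [0.6171 0.0392 0.2811] F [ 1.1  6.3 -2.6] xyaw 79.49 w -0.0 shift units [-0.043  0.045  0.023]
t 9.08 tcp [ 0.6084 -0.0078  0.2654] F [-0.2  5.9 -0.9] xyaw 79.46 w -0.0 shift units [-0.059  0.048  0.029]
```

The handle is moving under about 6 N. I'll follow the arc.

```bash
python3 -m pendant '[[[-0.17,0,0.12,0,0],[-0.17,0,0.12,0,0],[-0.17,0,0.12,0,0],[-0.17,0,0.12,0,0],[-0.16,0,0.13,0,0]]]' >/dev/null; python3 go.py 0.603 -0.053 0.234
python3 -m pendant '[[[-0.14,0.01,0.16,0,0],[-0.13,0.01,0.17,0,0],[-0.12,0.01,0.17,0,0],[-0.11,0,0.17,0,0],[-0.11,0,0.18,0,0]]]' >/dev/null; python3 go.py 0.597 -0.083 0.192
python3 -m pendant '[[[-0.09,0,0.2,0,0],[-0.08,0,0.2,0,0],[-0.06,0,0.2,0,0],[-0.05,0,0.2,0,0],[-0.04,0,0.2,0,0]]]' >/dev/null; python3 go.py 0.594 -0.098 0.142
```

```text
t 9.5 tcp [ 0.6009 -0.0496  0.235 ] F [0.8 4.1 2.3] xyaw 79.43 w 0.0004 shift units [-0.059  0.055  0.02 ]
t 9.92 tcp [ 0.5967 -0.0806  0.1923] F [-1.3 -0.1  5.7] xyaw 79.41 w 0.0003 shift units [-0.047  0.016  0.006]
t 10.33 tcp [ 0.5939 -0.0963  0.1421] F [ 0.4 -3.3  4.9] xyaw 79.41 w -0.0001 shift units [-0.033  0.008  0.002]
```

```bash
python3 -m pendant '[[[-0.02,0,0.1,0,0],[0,0,0.1,0,0],[0,0,0.1,0,0]]]' >/dev/null; python3 go.py 0.594 -0.098 0.11
python3 -m pendant '[[[0,0,0.08,0,0],[0,0,0.08,0,0]]]' >/dev/null; python3 go.py 0.594 -0.098 0.11
python3 -m pendant '[[[0,0,0.06,0,0],[0,0,0.06,0,0]]]' >/dev/null; python3 go.py 0.594 -0.098 0.11
```

```text
t 10.58 tcp [ 0.5937 -0.096   0.1273] F [-0.7 -2.7  3.6] xyaw 79.44 w -0.0001 shift units [-0.038  0.013  0.346]
t 10.75 tcp [ 0.5938 -0.0958  0.1194] F [-0.2 -1.4  3.1] xyaw 79.45 w 0.0002 shift units [-0.043  0.013  0.188]
t 10.92 tcp [ 0.5938 -0.0958  0.1135] F [-0.1 -3.4  2.9] xyaw 79.45 w 0.0001 shift units [-0.043  0.013  0.069]
```

```bash
for i in 1 2; do :; done
python3 -m pendant '[[[0,0,0.06,0,0],[0,0,0.06,0,0]]]' >/dev/null; python3 go.py 0.594 -0.098 0.11
python3 -m pendant '[[[0,0,0.06,0,0],[0,0,0,0,0]]]' >/dev/null; python3 go.py 0.594 -0.098 0.11
python3 - <<'E'
from h import *
a=manip.get_image("scene")["pixels"][145:300,230:400,::-1]; cv2.imwrite("pics/e.png",cv2.convertScaleAbs(cv2.resize(a,None,fx=3.5,fy=3.5,interpolation=2),alpha=1.2,beta=20))
E
```

```text
t 11.08 tcp [ 0.5938 -0.0958  0.1075] F [ 0.  -2.3  3.5] xyaw 79.44 w 0.0 shift units [-0.042  0.012 -0.049]
t 11.25 tcp [ 0.5936 -0.0956  0.104 ] F [ 0.7  0.3 -0.4] xyaw 79.43 w -0.0003 shift units [-0.046  0.017 -0.121]
```

View pics/e.png

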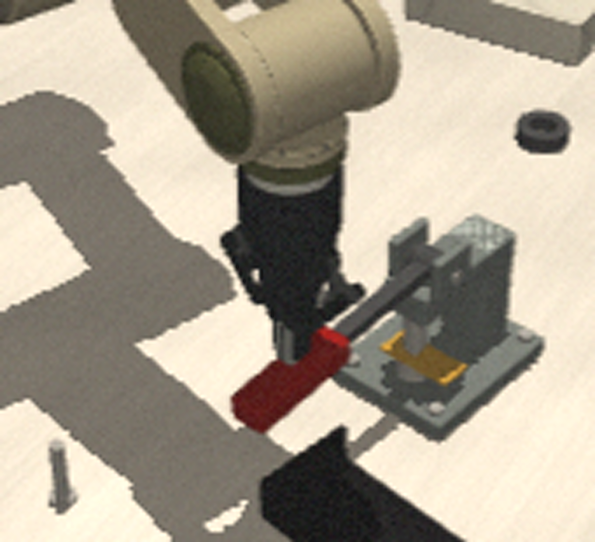

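The fingertips are on the grip at about (287,355), and the handle is close to level. I'll measure the lever from the red mask.

```bash
cat > lev.py <<'E'
from h import *
S=manip.get_image("scene"); R=np.array(S["rotation"]); f=200/np.tan(np.radians(S["fov_y"])/2)
pr=lambda q:(lambda c:c[:,:2]/c[:,2:]*f+[S["cx"],S["cy"]])((np.atleast_2d(q)-S["eye"])@R)
hsv=cv2.cvtColor(S["pixels"],cv2.COLOR_RGB2HSV); k=((hsv[...,0]<8)|(hsv[...,0]>172))&(hsv[...,1]>150)
k[:200]=0;k[:,360:]=0;k[290:]=0;k[:,:285]=0
v,u=np.nonzero(k); print("red px",len(u),"centroid",u.mean().round(1),v.mean().round(1),"bottom-left",u.min(),v.max(),"right",u.max(),"top",v.min())
p=np.array([.6236,.0627,.125]); ys=np.array([.179,.984,0])
for th in (1.45,1.55,1.65,1.75):
    q=p+.165*(-np.sin(th)*ys+[0,0,np.cos(th)]); print(th,pr(q).round(1))
E
python3 lev.py
```

```text
red px 443 centroid 312.7 253.7 bottom-left 296 289 right 334 top 238
1.45 [[312.7 242.1]]
1.55 [[312.4 247. ]]
1.65 [[312.6 251.6]]
1.75 [[313.2 255.7]]
```

The lever is about 1.7 by this estimate. I'll press on until the stop shows in the force.

```bash
python3 -m pendant '[[[0,0,0.05,0,0],[0,0,0.05,0,0]]]' >/dev/null; python3 go.py 0.594 -0.098 0.10
python3 -m pendant '[[[0,0,0.05,0,0],[0,0,0.03,0,0]]]' >/dev/null; python3 go.py 0.594 -0.098 0.10; python3 lev.py|head -1
```

```text
t 11.52 tcp [ 0.5937 -0.0953  0.0997] F [-1.   1.8  3.4] xyaw 79.45 w -0.0005 shift units [-0.051  0.015 -0.006]
t 11.68 tcp [ 0.5938 -0.0954  0.0954] F [-0.4  1.6  2.9] xyaw 79.45 w -0.0001 shift units [-0.05   0.014 -0.092]
red px 452 centroid 313.0 256.6 bottom-left 297 289 right 330 top 226
```

```bash
python3 -m pendant '[[[0,0,0.05,0,0],[0,0,0.03,0,0]]]' >/dev/null; python3 go.py 0.594 -0.098 0.10
python3 -m pendant '[[[0,0,0.04,0,0],[0,0,0.03,0,0]]]' >/dev/null; python3 go.py 0.594 -0.098 0.10; python3 lev.py|head -1
```

```text
t 11.9 tcp [ 0.5939 -0.0957  0.0916] F [0.9 1.5 3. ] xyaw 79.44 w -0.0 shift units [-0.044  0.011 -0.169]
t 12.07 tcp [ 0.594  -0.0958  0.0884] F [-2.5  4.3 15.9] xyaw 79.43 w 0.0001 shift units [-0.044  0.009 -0.233]
red px 449 centroid 313.3 258.1 bottom-left 297 289 right 335 top 211
```

The force jumped to 16 N, so the handle is at the stop. I'll press slightly more, hold, then lift off.

```bash
python3 -m pendant '[[[0,0,0.03,0,0],[0,0,0,0,0],[0,0,0,0,0]]]' >/dev/null; python3 go.py 0.594 -0.098 0.10
python3 -m pendant '[[[0,0,-0.1,0,0],[0,0,-0.2,0,0],[0,0,-0.4,0,0],[0,0,-0.5,0,0],[0,0,-0.5,0,0]]]' >/dev/null
python3 -m pendant '[[[0,0,-0.5,0,0],[0,0,-0.5,0,0],[0,0,-0.5,0,0],[0,0,0,0,0],[0,0,0,0,0]]]' >/dev/null;  python3 go.py 0.594 -0.098 0.10; python3 lev.py|head -1
python3 - <<'E'
from h import *
a=manip.get_image("scene")["pixels"][145:310,200:400,::-1]; cv2.imwrite("pics/f.png",cv2.convertScaleAbs(cv2.resize(a,None,fx=3.5,fy=3.5,interpolation=2),alpha=1.2,beta=20))
E
```

```text
t 12.37 tcp [ 0.5941 -0.0958  0.0884] F [-4.9  2.3 15.2] xyaw 79.45 w 0.0003 shift units [-0.044  0.007 -0.232]
t 13.2 tcp [ 0.594  -0.0961  0.2478] F [-0.4  0.2 -1.3] xyaw 79.43 w 0.0 shift units [-3.500e-02 -1.000e-03  2.957e+00]
red px 489 centroid 313.4 257.2 bottom-left 297 289 right 329 top 241
```

View pics/f.png

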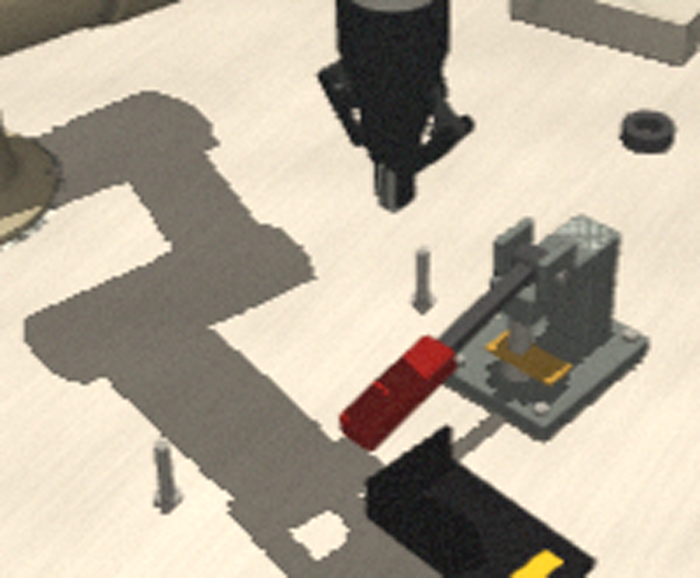

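The arm is clear, the divider lies flat with its yellow slip up, and the handle is low with its grip end at about (357,431) in the crop. I'll check the angle numerically.

```bash
cat >> lev.py <<'E'
from cv2 import minAreaRect
k[280:]=0; T=manip.get_image("top"); 
xs=np.array([.984,-.179,0])
def box(th):
    u=-np.sin(th)*ys+[0,0,np.cos(th)]; n=np.cos(th)*ys+[0,0,np.sin(th)]
    P=[p+r*u+a*.017*xs+b*.013*n for r in(.115,.22) for a in(-1,1) for b in(-1,1)]
    q=pr(P); return q.min(0).round(1),q.max(0).round(1)
v,u=np.nonzero(k); print("seen",u.min(),v.min(),u.max(),v.max())
for th in (1.6,1.65,1.7,1.75): print(th,*box(th))
E
python3 lev.py | tail -5; python3 go.py .6 -.1 .3
```

```text
seen 297 241 329 276
1.6 [293.3 233.5] [329.6 267. ]
1.65 [293.4 235.2] [329.8 269.9]
1.7 [293.7 236.8] [330.  272.5]
1.75 [294.1 238.4] [330.4 275. ]
t 13.4 tcp [ 0.5933 -0.0958  0.2454] F [-0.5 -0.8 -0.3] xyaw 79.43 w 0.0001 shift units [-0.058  0.144 -1.092]
```

The red grip's pixel extents (rows 241-276) match 1.75, so the handle is at its stop. The arm is clear, so I'm handing in.

```bash
python3 -c "
from rig import manip; print(manip.hand_in())"
```

```text
the job is handed in; nothing more can be done
None
```

I pushed the divider over so it lies flat on its smooth face, pushed the red handle down to its stop (about 1.75 rad from the camera image), backed the arm clear, and handed the job in at about 13.4 s; no verdict came back.

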